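# Hold a vial carrier up to the raised light panel

### The arm

A 7-joint arm with a two-finger parallel gripper is mounted at the origin on the work surface. World frame = base frame: x ahead of the robot, y to its left, z up, the work surface at z = 0. Lengths are in m, angles in rad, forces in N, time in s.
With the tool pointing down it reaches from about 0.4 to 0.875 m from the base axis. Payload 19.3 kg.
Tool frame: the origin (TCP) lies between the finger pads; the fingertips stand 17 mm ahead of it and the grasp point (between the pads) lies 2 mm behind it; z points along the fingers, x is the direction in which the jaws open and shut, and the axes are right-handed (so a half turn about z gives the same grasp; the last joint's range is limited). The gripper opens to 85 mm and grips with 20 to 120 N. Pads are 22 mm wide; open, the fingers measure 114 mm over their backs; the gripper's body (76 mm by 85 mm) begins 54 mm behind the grasp point. The pads swing forward as they close: fully open they stand 13 mm farther back than shut.
Start: joints at [-1.18, 0.521, -0.036, 1.599, 0.021, 1.021, -0.113], TCP at [0.278, 0.56, 0.248] pointing down, gripper open.
Joint ranges: [-2.91, 2.91], [-0.3, 2.13], [-1.5, 1.42], [0.17, 2.43], [-1.26, 4.41], [0.16, 1.93], [-2.52, 2.52]. Speed limits (rad/s): [1.89, 1.89, 2.39, 2.39, 3.01, 3.01, 3.01].

### API

Orientations are given as [roll, pitch, yaw] about the fixed x, y, z axes, in that order (R = Rz(yaw) Ry(pitch) Rx(roll)).
In Python, from workcell import bot gives the robot as it stands. The module is installed in compiled form; this text tells all that it offers.
- The arm moves only by the tool arm_command, never from a script. Its argument "targets" is a list of rows, each a list of 6 numbers: the shift along the tool's x, y, z in mm, then the turn, a rotation vector about the tool's x, y, z in degrees. In form: [[x, y, z, wx, wy, wz], ...]. A call has 1 to 8 rows; each row shifts and turns the pose as measured when the row begins, along the tool's axes as they then stand; what a row does not reach is not made up. A row lasts 1/10 s, in which the tool goes at most 50 mm and 8.59 degrees, less where a joint would pass 70% of its speed; a pose out of reach is approached as far as the arm can. A call is refused whole if a number of a shift passes 50 or a number of a turn 8.59, either way. A call with a gripper value outside its range is refused whole. "grip" is the opening in per cent of the stroke, from 0 (shut) to 100 (fully open), set as the call begins (left out, the last holds). The fingers move at their own pace and stop on an object; "grip_force" is the grip in N (left out, the last holds). Time passes only in rows, so rows that do not move let the fingers close. It gives the time, the measured TCP pose, the force and the opening at its end, in the units of the state.
- bot.observe(): the state, without advancing time (a new reading comes with each control period).
- bot.grab_frame(name): name is "side" or "top"; returns a dict with "color" (384x512x3 uint8, red, green, blue), "depth" (384x512 float32, m along the optical axis (not along the pixel's ray), 0 where there is no reading), "fov_y" (degrees; the focal length in pixels is half the picture's height over the tangent of half this angle, whatever the lens; pixels are square), "cx", "cy" (the principal point, pixels), "R" (3x3) and "t" (3): a world point X has camera coordinates R X + t. Camera axes: x right, y down, z forward; pixel columns grow to the right and rows downward; lengths in m; the calibration is good to about 2 mm. A picture is of the moment at which its call begins.
- bot.job_done(): hands the job in, once; it reports no verdict.
The state is a dict: "clock": time; "qpos": joint angles; "qd": joint speeds; "joint_efforts": joint torques, N m; "position": TCP position; "tool_rot": TCP orientation; "force": force on the tool from outside, world axes, zero at the start; "moment": the same for the moment, N m; "grip_width": finger opening in m.
Only numpy, scipy, OpenCV 4.12 (cv2) and the standard library are available. Lean on these libraries where they do the work, as an engineer would, in place of code of your own. Each camera call takes 0.05 s, during which the arm holds its last target. There are 200 camera calls.

### The job

Raise the folded light panel of the viewer to a little past upright, about 105 degrees from folded, and let go of it: its stiff hinge keeps it there. Then lift the blue two-vial carrier by its handle and hold it level and steady in front of the lit face, above the middle of the front edge of the viewer's base, long side parallel to the panel, underside about 10 cm above the bench. Finish while still holding it there in the air, both vials in their wells and the flask, bottle and tip box left where they stand.

Things in the scene. Friction and masses are not known exactly. Their poses are not given: they have to be found in the camera images.
- base_front (a point): Middle of the top front edge of the viewer's fixed white base (170 deep x 200 wide x 30 mm high, standing on the bench). Axes: z up, +x from the front edge towards the hinge at the back, y along the front edge and parallel to the hinge. The panel's hinge axis runs along y, 170 mm behind this point and 10 mm above it (40 mm above the bench). Its position and yaw vary
- panel (a joint): Angle of the light panel in rad: 0 folded flat on the base with its lit white face down (it starts nearly folded, 0.05 to 0.35), 1.57 upright, 1.83 = 105 degrees, end stop 2.35. Grey, 165 mm from hinge axis to free edge, 200 wide, 12 thick, 0.35 kg. The free edge rises and goes back over the hinge, and the lit face then looks to the front. The stiff hinge holds any angle; raising it takes about 5 N at the pull bar
- panel_tab (a point): Centre of the orange pull bar at the middle of the panel's free edge: round, parallel to the hinge, 14 mm thick, 28 mm long, on a 14 mm wide stem; 188 mm from the hinge axis (and 2 mm off the radial line, to the back face); 42 mm above the bench when folded. Pinched lightly (20-40 N) by its flat ends, across the 28 mm, it turns between the fingers as the panel swings. y along the hinge, x towards it
- rack_grip (a point): Grip point of the loose blue vial carrier, 112 mm above its underside, on its middle. Carrier: base 150 (its x) x 46 (its y) mm, upright handle in the middle, 30 (x) x 14 (y) mm, top 130 mm above the underside with a white grip section; take it across the 14 mm. A 35 mm high well at 45 mm either side of the handle along x. Loaded it weighs about 0.28 kg
- vial_a_mid (a point): Middle of the amber vial, diameter 26 mm, 70 mm high, white cap, standing loose in the carrier's -x well; its foot is 5 mm above the carrier's underside
- vial_b_mid (a point): Middle of the green vial, same size, in the carrier's +x well
- flask: Clear conical flask, 110 mm high, 72 mm wide, origin under its centre; to be left alone
- reagent: Amber bottle with blue cap, about 60 mm wide and 130 mm high, origin under its centre; to be left alone
- tipbox: Pale blue pipette tip box 75 x 110 x 57 mm with yellow tips, origin under its centre; to be left alone
There are look-alikes about, which are no part of the job. Several things look just like the part that bears rack_grip: the one meant starts farthest to the robot's left. Of the things that look like the part that bears vial_a_mid, the larger one is meant.

How it is judged:
By the outcome, as a careful person would: the job done as asked, in the order asked, and still so for the second after the job is handed in, while the arm keeps its last pose, push and grip.
It also fails if it takes over 58 s, if anything falls off the work surface, if the arm or the gripper's body presses on something with over 40 N, if the wrist force passes 120 N, or if a joint passes its speed limit or range.

## Working session

There is one attempt and no reset: what is moved stays moved. The work goes in short steps, Python scripts to look and compute and a tool call to move; the robot and the scene stay as the last step left them, time stands still between calls to the robot, and variables do not carry over. Pictures are saved under pics/ and viewed, about 8 in all and at most 12, crops included, and the job is handed in when it is done.

Besides the shell and the picture viewer there is one more tool, called after "Request:" in YAML: its name, and indented under it one key for each argument. arm_command: Moves the arm, as the interface text tells. Its arguments: {"type":"object","properties":{"targets":{"type":"array"},"grip":{"type":"number"},"grip_force":{"type":"number"}},"required":["targets"]}

```bash
mkdir -p pics; cat > h.py <<'E'
import numpy as np, cv2
from workcell import bot
def grab(n):
    f=bot.grab_frame(n); f['f']=192/np.tan(np.radians(f['fov_y'])/2); return f
def cloud(f):
    v,u=np.mgrid[:384,:512]; d=f['depth']
    P=np.stack([(u-f['cx'])*d/f['f'],(v-f['cy'])*d/f['f'],d],-1)
    return (P-f['t'])@f['R']   # R^T (P-t)
def ray(f,u,v,z):
    d=f['R'].T@np.array([(u-f['cx'])/f['f'],(v-f['cy'])/f['f'],1]); c=-f['R'].T@f['t']
    return c+d*(z-c[2])/d[2]
def proj(f,X):
    p=f['R']@np.asarray(X)+f['t']; return p[:2]/p[2]*f['f']+[f['cx'],f['cy']]
def save(n,im,s=1):
    cv2.imwrite('pics/'+n+'.png',cv2.resize(cv2.cvtColor(im,cv2.COLOR_RGB2BGR),None,fx=s,fy=s,interpolation=cv2.INTER_CUBIC))
E
python3 - <<'E'
from h import *
ims=[]
for n in('top','side'):
    f=grab(n); np.save(n+'.npy',f,allow_pickle=True); save(n+'0',f['color'],1.5); print(n,f['f'],f['cx'],f['cy'],-f['R'].T@f['t'],f['R'].round(2).tolist(),(f['depth']>0).mean())
s=bot.observe();print(s)
E
```

```text
top 450.17299812829043 256.9036233403067 193.69039379712945 [ 0.33463073 -0.0376416   1.32870554] [[0.03, -1.0, -0.0], [-0.98, -0.03, -0.17], [0.17, 0.01, -0.98]] 0.9957987467447916
side 444.99513199529576 254.7171839573895 187.03345383392764 [0.4286951  0.63522085 0.84589847] [[-0.99, -0.16, 0.01], [-0.12, 0.72, -0.68], [0.1, -0.67, -0.73]] 0.9962209065755209
{'clock': 0.1, 'qpos': array([-1.18019544,  0.52193551, -0.03626982,  1.59990765,  0.02118774,
        1.02108878, -0.11282649]), 'qd': array([-9.97558041e-05, -2.52689661e-04, -3.93491311e-05, -5.53432790e-04,
       -1.91675605e-04, -1.18649984e-03,  2.34139946e-03]), 'joint_efforts': array([ 4.27488980e-03, -9.28479981e+01,  1.98484652e+00, -3.70537806e+01,
        1.81764818e-02,  5.38581677e-03, -8.04407182e-05]), 'position': array([0.27785522, 0.5595522 , 0.24781122]), 'tool_rot': array([3.14150932e+00, 9.51296760e-04, 1.10990078e+00]), 'force': array([-0.19291708, -0.18543815,  0.34190905]), 'moment': array([-0.0045746 ,  0.00809593,  0.01662055]), 'grip_width': 0.08536846681588518}
```

View pics/top0.png

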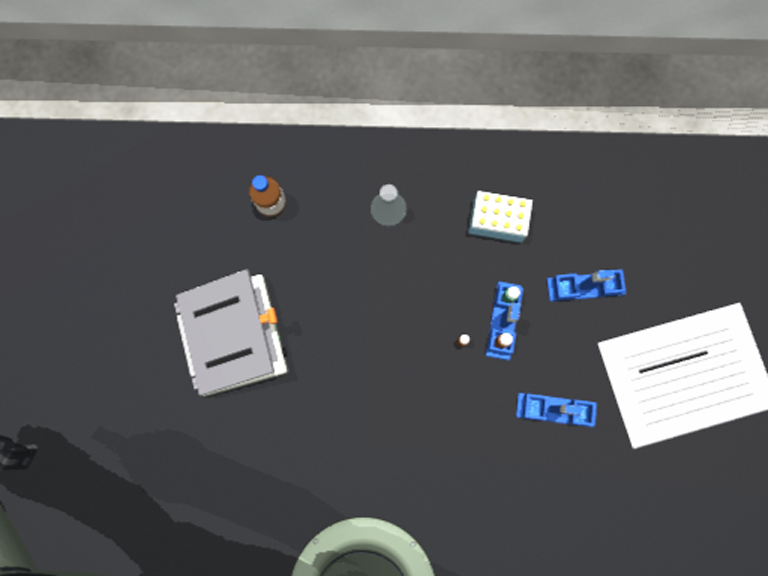

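View pics/side0.png

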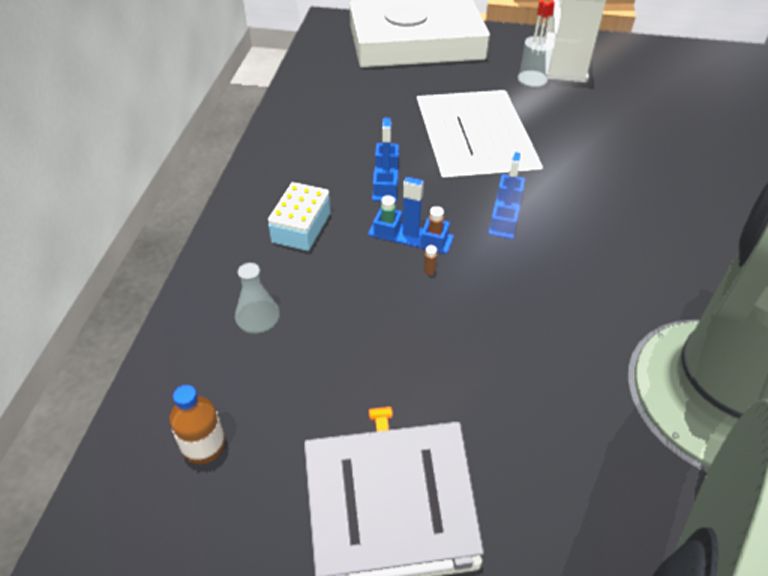

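The top view shows the viewer at (230,332) with its orange bar at (268,317), so its front faces right (-y). The three blue carriers are at (505,320), (587,285) and (557,410). The leftmost, (505,320), is the one meant, and it holds the larger amber vial (505,340) and the green one (513,293). The small amber vial at (464,340) is the look-alike. Next I measure and take one enlarged crop.

```bash
python3 - <<'E'
from h import *
for n in('top','side'):
    f=np.load(n+'.npy',allow_pickle=True).item(); P=cloud(f); hsv=cv2.cvtColor(f['color'],cv2.COLOR_RGB2HSV); H,S,V=cv2.split(hsv)
    print(n)
    # orange
    m=(H>8)&(H<22)&(S>180)&(V>180)&(P[...,1]>0.05)&(P[...,1]<.3)&(P[...,0]<.62)
    c=P[m]; print('orange',m.sum(),c.mean(0),c.min(0),c.max(0)); 
    top=c[c[:,1]<c[:,1].min()+.018]; print(' bar',top.mean(0))
    # panel plane: grey in region
    R=(P[...,0]>.2)&(P[...,0]<.62)&(P[...,1]>.1)&(P[...,1]<.5)&(P[...,2]>.015)&(P[...,2]<.15)
    g=R&(S<40)
    # panel plane by RANSAC
    pts=P[g&(P[...,2]>.04)]; rng=np.random.default_rng(0); best=0
    for _ in range(300):
        a=pts[rng.choice(len(pts),3,False)]; nn=np.cross(a[1]-a[0],a[2]-a[0]); L=np.linalg.norm(nn)
        if L<1e-4: continue
        nn/=L; k=np.abs((pts-a[0])@nn)<.003
        if k.sum()>best: best=k.sum(); K=k
    q=pts[K]; c0=q.mean(0); nn=np.linalg.svd(q-c0,full_matrices=False)[2][2]; nn*=np.sign(nn[2])
    print('panel n',nn,'tilt',np.arccos(nn[2]),'dir',np.degrees(np.arctan2(nn[1],nn[0])),'cen',c0,K.sum(),len(pts))
    r=cv2.minAreaRect(q[:,:2].astype(np.float32)*1000); print(' rect',r, cv2.boxPoints(r).round(0).tolist())
    print(' z range',q[:,2].min(),q[:,2].max())
    w=R&(S<40)&(np.abs(P[...,2]-.03)<.004); w=P[w]; 
    r=cv2.minAreaRect(w[:,:2].astype(np.float32)*1000); print('base top pts',len(w),r,cv2.boxPoints(r).round(0).tolist())
    # carriers
    b=((H>100)&(H<125)&(S>120)&(P[...,0]>.2)&(P[...,0]<.7)&(P[...,1]<0.0)&(P[...,1]>-.5)).astype(np.uint8)
    nl,lab,st,ce=cv2.connectedComponentsWithStats(b)
    for i in range(1,nl):
        if st[i,4]>60:
            c=P[lab==i]; lo=c[c[:,2]<.05]; 
            r=cv2.minAreaRect(lo[:,:2].astype(np.float32)*1000) if len(lo) else 0
            print('blue',ce[i].round(),st[i,4],c.mean(0).round(3),'z',c[:,2].max().round(3),r)
    t=(P[...,2]>.105)&(P[...,0]>.25)&(P[...,0]<.65)&(P[...,1]<-.02)&(P[...,1]>-.4)
    nl,lab,st,ce=cv2.connectedComponentsWithStats(t.astype(np.uint8))
    for i in range(1,nl):
        if st[i,4]>5: c=P[lab==i]; print('handle',ce[i].round(),st[i,4],np.median(c,0).round(3),c.min(0).round(3),c.max(0).round(3))
    t=(P[...,2]>.04)&(P[...,0]>.3)&(P[...,0]<.55)&(P[...,1]<-.02)&(P[...,1]>-.3)&((S<60)|(H<20)|((H>50)&(H<85)))
    nl,lab,st,ce=cv2.connectedComponentsWithStats(t.astype(np.uint8))
    for i in range(1,nl):
        if st[i,4]>10: c=P[lab==i]; print('vial?',ce[i].round(),st[i,4],np.median(c,0).round(3),c.min(0).round(3),c.max(0).round(3))
f=np.load('side.npy',allow_pickle=True).item(); save('crop1',f['color'][70:190,230:370],5)
E
```

```text
top
orange 11 [0.49646504 0.17608732 0.10097529] [0.48594181 0.17095185 0.09744708] [0.51128512 0.19145956 0.10505571]
 bar [0.4972496  0.17455009 0.10128515]
panel n [-0.09490162  0.29047926  0.95216358] tilt 0.31055675066028693 dir 108.09257913263701 cen [0.46745708 0.27238876 0.07342451] 2949 3788
 rect ((471.53729248046875, 269.255126953125), (199.9631805419922, 176.30311584472656), 17.30797576904297) [[350.0, 324.0], [402.0, 155.0], [593.0, 215.0], [541.0, 383.0]]
 z range 0.04400524587021188 0.10355712569951842
base top pts 429 ((468.9023132324219, 265.3105773925781), (196.4584503173828, 172.99969482421875), 19.68332290649414) [[347.0, 314.0], [406.0, 151.0], [591.0, 217.0], [532.0, 380.0]]
blue [390. 190.] 797 [ 0.584 -0.418  0.031] z 1.329 ((591.1751708984375, -426.6172790527344), (54.31651306152344, 152.04229736328125), 6.6958184242248535)
blue [335. 214.] 660 [ 0.508 -0.257  0.035] z 1.329 ((515.947998046875, -266.1156921386719), (54.82206344604492, 153.56785583496094), 80.70950317382812)
blue [370. 273.] 869 [ 0.344 -0.359  0.024] z 0.136 ((344.53436279296875, -365.4479980
[... 1599 characters left out ...]
95654296875, -286.737548828125), (104.66682434082031, 155.3608856201172), 81.34689331054688)
blue [333. 155.] 70 [ 0.353 -0.293  0.005] z 0.025 ((351.4768981933594, -290.93487548828125), (16.491445541381836, 45.8387451171875), 82.07453155517578)
handle [343. 108.] 78 [ 0.346 -0.349  0.126] [ 0.336 -0.378  0.106] [ 0.353 -0.342  0.132]
handle [275. 124.] 132 [ 0.515 -0.254  0.122] [ 0.5   -0.267  0.105] [ 0.531 -0.248  0.131]
vial? [275. 127.] 127 [ 0.515 -0.253  0.113] [ 0.5   -0.265  0.095] [ 0.531 -0.248  0.129]
vial? [290. 146.] 117 [ 0.471 -0.245  0.063] [ 0.459 -0.265  0.04 ] [ 0.483 -0.239  0.078]
vial? [287. 168.] 51 [ 0.471 -0.174  0.05 ] [ 0.462 -0.185  0.04 ] [ 0.481 -0.167  0.055]
```

View pics/crop1.png

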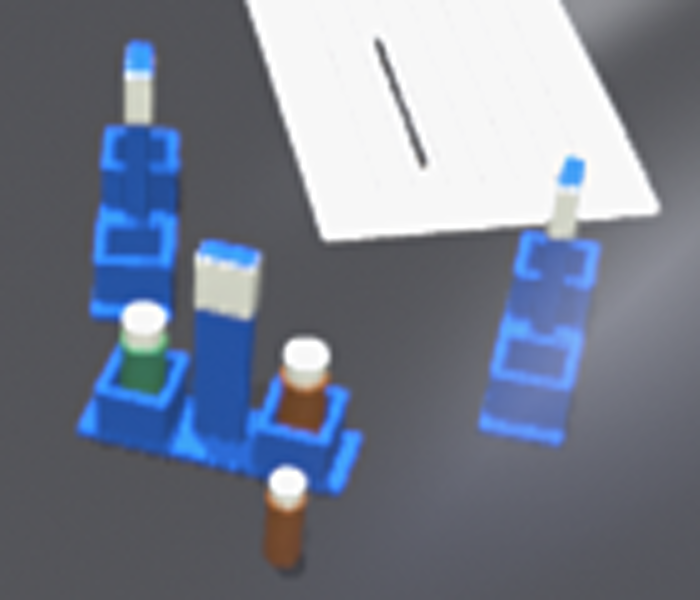

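The crop shows three carriers. The left one holds the green vial at crop (143,350) and the large amber one at (305,385), with its handle at (228,280). That is the one meant, and the small loose vial at (285,520) is the decoy. Next I refine the bar and plan moves.

```bash
cat >> h.py <<'E'
from scipy.spatial.transform import Rotation as Ro
def plan(p,yaw_deg):
    s=bot.observe(); R=Ro.from_euler('xyz',s['tool_rot']).as_matrix()
    G=Ro.from_euler('xyz',[np.pi,0,np.radians(yaw_deg)]).as_matrix()
    print('pos',s['position'].round(4),'rpy',np.degrees(s['tool_rot']).round(1),'clk',s['clock'],'F',s['force'].round(1),'w',round(s['grip_width'],4),'q',s['qpos'].round(2))
    rv=np.degrees(Ro.from_matrix(R.T@G).as_rotvec()); d=(np.array(p)-s['position'])*1000
    print(' turn(tool)',rv.round(1),' shift now',(R.T@d).round(1),' shift after turn',(G.T@d).round(1))
E
python3 - <<'E'
from h import *
a=np.radians(107.5); ex=np.array([np.cos(a),np.sin(a)]); ey=np.array([-ex[1],ex[0]])
for n in('top','side'):
    f=np.load(n+'.npy',allow_pickle=True).item(); P=cloud(f); H,S,V=cv2.split(cv2.cvtColor(f['color'],cv2.COLOR_RGB2HSV))
    m=(H>5)&(H<28)&(S>120)&(V>100); m[:,:]&=(np.linalg.norm(P[...,:2]-[.5,.18],axis=-1)<.06)&(P[...,2]>.07)
    c=P[m]; L=np.c_[c[:,:2]@ex,c[:,:2]@ey,c[:,2]]; print(n,m.sum(),np.percentile(L,[0,5,50,95,100],axis=0).round(4).tolist())
    k=L[:,0]<L[:,0].min()+.014; print(' bar local mid',(L[k].min(0)+L[k].max(0))/2, 'med',np.median(L[k],0))
    # panel free edge
    q=P[(S<40)&(np.abs(P[...,0]-.47)<.15)&(np.abs(P[...,1]-.27)<.15)&(P[...,2]>.045)]; nn=np.array([-.0944,.293,.9515]); c0=np.array([.4682,.277,.0721])
    q=q[np.abs((q-c0)@nn)<.004]; Q=np.c_[q[:,:2]@ex,q[:,:2]@ey]; print(' panel local ext',np.percentile(Q,[.2,1,99,99.8],axis=0).round(4).tolist())
print('pred bar local',np.dot([.5004,.1815],ex),np.dot([.5004,.1815],ey))
plan([.499,.179,.2],17.5)
E
```

```text
top 78 [[0.0139, -0.5427, 0.0907], [0.015, -0.5403, 0.0939], [0.0237, -0.5288, 0.102], [0.0415, -0.5176, 0.1082], [0.0425, -0.5167, 0.1099]]
 bar local mid [ 0.0204271  -0.52970448  0.10027621] med [ 0.01987024 -0.5282966   0.10464339]
 panel local ext [[0.0429, -0.6296], [0.0445, -0.6281], [0.1984, -0.4326], [0.2015, -0.431]]
side 159 [[0.0169, -0.5453, 0.0928], [0.0194, -0.5431, 0.0957], [0.0284, -0.5311, 0.1019], [0.0422, -0.5197, 0.1067], [0.0459, -0.5176, 0.109]]
 bar local mid [ 0.0237902  -0.531485    0.10346364] med [ 0.025948   -0.53127736  0.10394291]
 panel local ext [[0.0462, -0.6308], [0.0484, -0.6292], [0.1988, -0.4341], [0.2037, -0.4322]]
pred bar local 0.02262644448886494 -0.5318180647644383
pos [0.2779 0.5596 0.2478] rpy [1.80e+02 1.00e-01 6.36e+01] clk 0.1 F [-0.2 -0.2  0.3] w 0.0854 q [-1.18  0.52 -0.04  1.6   0.02  1.02 -0.11]
 turn(tool) [ 0.   0.  46.1]  shift now [-242.4  367.3   48.1]  shift after turn [ 96.5 429.4  47.8]
```

Request:
arm_command:
  targets:
    - [0,0,0,0,0,7.7]
    - [0,0,0,0,0,7.7]
    - [0,0,0,0,0,7.7]
    - [0,0,0,0,0,7.7]
    - [0,0,0,0,0,7.7]
    - [0,0,0,0,0,7.7]
    - [10,40,5,0,0,0]
    - [10,40,5,0,0,0]
  grip: 70

```text
clock: 0.9
position: [0.3154, 0.4891, 0.2347]
tool_rot: [3.139, 0.004, 0.276]
force: [1.3, 0.2, -1.1]
grip_width: 0.0602
```

Request:
arm_command:
  targets:
    - [10,40,5,0,0,0]
    - [10,40,5,0,0,0]
    - [10,40,5,0,0,0]
    - [10,40,5,0,0,0]
    - [10,40,5,0,0,0]
    - [10,40,5,0,0,0]
    - [10,40,0,0,0,0]
    - [0,0,0,0,0,0]

```text
clock: 1.7
position: [0.4638, 0.2231, 0.2025]
tool_rot: [3.136, 0.007, 0.272]
force: [-0.7, 0.3, -0.9]
grip_width: 0.0595
```

```bash
python3 -c "
from h import *
plan([.4998,.1807,.2],17.5)"
```

```text
pos [0.4638 0.2231 0.2025] rpy [179.7   0.4  15.6] clk 1.7 F [-0.7  0.3 -0.9] w 0.0595 q [-0.73  0.42  0.22  1.94 -0.12  0.8  -0.18]
 turn(tool) [ 0.3  0.4 -1.9]  shift now [23.3 50.5  2.6]  shift after turn [21.6 51.3  2.5]
```

Request:
arm_command:
  targets:
    - [8,17,1,0,0,-1.9]
    - [8,17,0,0,0,0]
    - [6,17,0,0,0,0]
    - [0,0,0,0,0,0]

```text
clock: 2.1
position: [0.5005, 0.1787, 0.2009]
tool_rot: [3.136, 0.008, 0.305]
force: [0.4, 1.1, 0.1]
grip_width: 0.0598
```

```bash
python3 - <<'E'
from h import *
plan([.4998,.1807,.1],17.5)
f=grab('side'); save('s1',f['color'][190:384,160:360],3)
E
```

```text
pos [0.5005 0.1787 0.2009] rpy [179.7   0.5  17.5] clk 2.1 F [0.4 1.1 0.1] w 0.0598 q [-0.62  0.45  0.22  1.9  -0.12  0.82 -0.03]
 turn(tool) [ 0.3  0.5 -0. ]  shift now [  0.8  -2.6 100.9]  shift after turn [ -0.   -2.1 100.9]
```

View pics/s1.png

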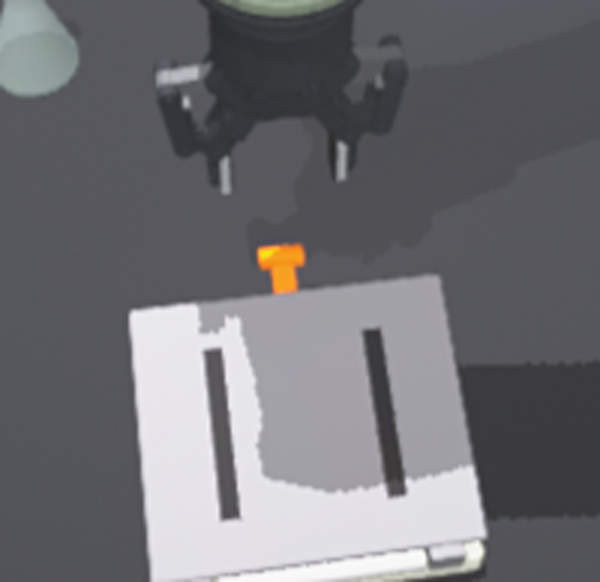

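The open fingers, tips at (225,190) and (342,180), straddle the orange bar at (281,255) evenly. I'll go down and pinch.

Request:
arm_command:
  targets:
    - [0,-2,28,0,0,0]
    - [0,0,28,0,0,0]
    - [0,0,25,0,0,0]
    - [0,0,20,0,0,0]
    - [0,0,2,0,0,0]

```text
clock: 2.65
position: [0.4963, 0.1864, 0.0949]
tool_rot: [3.139, 0.008, 0.311]
force: [-0.5, 0.5, 0.4]
grip_width: 0.0596
```

```bash
python3 -c "
from h import *
plan([.4998,.1807,.1],17.5)"
```

```text
pos [0.4963 0.1864 0.0949] rpy [179.9   0.4  17.8] clk 2.65 F [-0.5  0.5  0.4] w 0.0596 q [-0.59  0.61  0.17  1.97 -0.17  0.58 -0.  ]
 turn(tool) [0.1 0.4 0.3]  shift now [ 1.6  6.5 -5.1]  shift after turn [ 1.7  6.5 -5.1]
```

Request:
arm_command:
  targets:
    - [1,6,-4,0,0,0]
    - [0,0,0,0,0,0]

```text
clock: 2.85
position: [0.4989, 0.1817, 0.1]
tool_rot: [3.139, 0.008, 0.312]
force: [-0.1, -1.2, 0.5]
grip_width: 0.0599
```

Request:
arm_command:
  targets:
    - [0,0,0,0,0,0]
    - [0,0,0,0,0,0]
    - [0,0,0,0,0,0]
    - [0,0,0,0,0,0]
    - [0,0,0,0,0,0]
  grip: 10
  grip_force: 35

```text
clock: 3.35
position: [0.4994, 0.1821, 0.1025]
tool_rot: [3.14, 0.005, 0.312]
force: [0.9, -0.7, -4.2]
grip_width: 0.027
```

```bash
python3 - <<'E'
from h import *
plan([.4998,.1807,.1],17.5)
f=grab('side'); save('s2',f['color'][190:384,160:360],3)
E
```

```text
pos [0.4994 0.1821 0.1025] rpy [179.9   0.3  17.9] clk 3.35 F [ 0.9 -0.7 -4.2] w 0.027 q [-0.59  0.6   0.17  1.96 -0.17  0.6   0.01]
 turn(tool) [0.1 0.3 0.4]  shift now [-0.1  1.5  2.5]  shift after turn [-0.1  1.5  2.5]
```

View pics/s2.png

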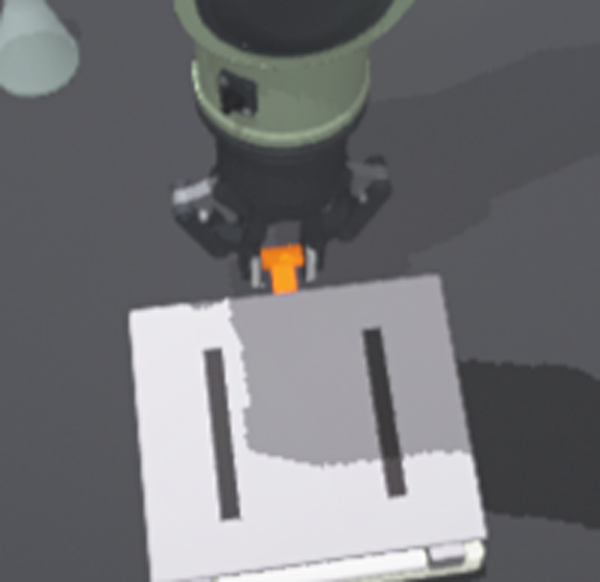

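```bash
cat >> h.py <<'E'
_a=np.radians(107.5); EX=np.array([np.cos(_a),np.sin(_a),0]); HG=np.array([.4994,.1821,.1025])+.188*(np.cos(.324)*EX-np.sin(.324)*np.array([0,0,1]))
def arc(step=.1,end=1.85,n=8):
    s=bot.observe(); R=Ro.from_euler('xyz',s['tool_rot']).as_matrix(); d=s['position']-HG
    phi=np.arctan2(d[2],-d@EX); r=np.hypot(d[2],d@EX); print('phi',phi.round(3),'r',r.round(4),'lat',(d@[-EX[1],EX[0],0]).round(4),'F',s['force'].round(1),'rpy',np.degrees(s['tool_rot']).round(1),'w',round(s['grip_width'],4))
    p=s['position']
    for i in range(n):
        phi=min(phi+step,end); q=HG+.188*(-np.cos(phi)*EX+np.sin(phi)*np.array([0,0,1])); print((R.T@(q-p)*1000).round(1).tolist(),round(phi,2)); p=q
E
python3 -c "
from h import *
arc()"
```

```text
phi 0.324 r 0.188 lat -0.0 F [-0.6 -0.3 -2.6] rpy [179.9   0.3  17.9] w 0.0272
[-0.1, -6.8, -17.5] 0.42
[-0.0, -8.5, -16.7] 0.52
[-0.0, -10.2, -15.8] 0.62
[-0.0, -11.7, -14.7] 0.72
[0.0, -13.1, -13.5] 0.82
[0.0, -14.4, -12.1] 0.92
[0.0, -15.5, -10.6] 1.02
[0.1, -16.5, -9.0] 1.12
```

Request:
arm_command:
  targets:
    - [0,-7,-17.5,0,0,0]
    - [0,-8.5,-16.5,0,0,0]
    - [0,-10,-16,0,0,0]
    - [0,-12,-14.5,0,0,0]

```text
clock: 3.8
position: [0.4883, 0.2176, 0.1668]
tool_rot: [3.139, 0.007, 0.309]
force: [2.7, 1.3, -9.9]
grip_width: 0.0271
```

```bash
python3 -c "
from h import *
arc()"
```

```text
phi 0.722 r 0.1879 lat -0.0001 F [ 2.7  1.3 -9.9] rpy [179.8   0.4  17.7] w 0.0271
[-0.1, -13.0, -13.6] 0.82
[-0.0, -14.4, -12.1] 0.92
[-0.0, -15.5, -10.6] 1.02
[0.0, -16.5, -9.0] 1.12
[0.0, -17.3, -7.3] 1.22
[0.0, -17.9, -5.6] 1.32
[0.0, -18.4, -3.8] 1.42
[0.1, -18.7, -1.9] 1.52
```

Request:
arm_command:
  targets:
    - [0,-13,-13.5,0,0,0]
    - [0,-14.5,-12,0,0,0]
    - [0,-15.5,-10.5,0,0,0]
    - [0,-16.5,-9,0,0,0]

```text
clock: 4.2
position: [0.4701, 0.2754, 0.2132]
tool_rot: [3.137, 0.006, 0.308]
force: [4.9, 0.9, -13.2]
grip_width: 0.027
```

```bash
python3 -c "
from h import *
arc()"
```

```text
phi 1.13 r 0.1886 lat -0.0001 F [  4.9   0.9 -13.2] rpy [179.7   0.4  17.6] w 0.027
[-0.1, -17.6, -6.7] 1.23
[0.0, -18.0, -5.5] 1.33
[0.0, -18.4, -3.6] 1.43
[0.0, -18.7, -1.8] 1.53
[0.0, -18.8, 0.1] 1.63
[0.1, -18.7, 2.0] 1.73
[0.1, -18.4, 3.8] 1.83
[0.0, -3.6, 1.0] 1.85
```

Request:
arm_command:
  targets:
    - [0,-17.5,-6.5,0,0,0]
    - [0,-18,-5.5,0,0,0]
    - [0,-18.5,-3.5,0,0,0]
    - [0,-18.5,-1.5,0,0,0]
    - [0,-18.5,0,0,0,0]

```text
clock: 4.7
position: [0.4431, 0.3617, 0.2314]
tool_rot: [3.132, 0.006, 0.304]
force: [3.3, -3.4, -5.0]
grip_width: 0.027
```

```bash
python3 -c "
from h import *
arc(.075,1.845,4)"
```

```text
phi 1.624 r 0.189 lat -0.0004 F [ 3.3 -3.4 -5. ] rpy [179.5   0.3  17.4] w 0.027
[-0.4, -14.0, 2.2] 1.7
[-0.0, -13.9, 2.2] 1.77
[0.0, -13.1, 3.1] 1.84
[0.0, 0.0, 0.0] 1.84
```

Request:
arm_command:
  targets:
    - [0,-14,1.5,0,0,0]
    - [0,-14,2,0,0,0]
    - [0,-13,3,0,0,0]
    - [0,0,0,0,0,0]

```text
clock: 5.1
position: [0.4298, 0.4042, 0.2242]
tool_rot: [3.132, 0.005, 0.306]
force: [-0.3, 2.9, -1.5]
grip_width: 0.0267
```

```bash
cat >> h.py <<'E'
def panel():
    # direct plane fit of the panel face/back seen now, about the hinge
    for n in('top','side'):
        f=grab(n); P=cloud(f); L=np.stack([(P-np.r_[HG[:2],0])@EX,(P-np.r_[HG[:2],0])@np.array([-EX[1],EX[0],0]),P[...,2]],-1)
        S=cv2.cvtColor(f['color'],cv2.COLOR_RGB2HSV)[...,1]
        k=(np.abs(L[...,1])<.095)&(np.abs(L[...,1])>.04)&(L[...,2]>.06)&(L[...,2]<.20)&(L[...,0]>-.05)&(L[...,0]<.12)&(S<60)
        q=L[k][:,[0,2]]
        if len(q)<30: print(n,len(q)); continue
        b=np.polyfit(q[:,1],q[:,0],1); r=q[:,0]-np.polyval(b,q[:,1]); g=np.abs(r)<2*np.std(r)+1e-3; b=np.polyfit(q[g,1],q[g,0],1)
        print(n,len(q),'angle',np.degrees(np.pi/2+np.arctan(b[0])).round(1),'x at z=.04',np.polyval(b,.04).round(4),'std',np.std(r).round(4))
E
python3 -c "
from h import *
arc(.075,1.845,1); panel()"
```

```text
phi 1.863 r 0.1895 lat -0.0004 F [-0.3  2.9 -1.5] rpy [179.5   0.3  17.5] w 0.0267
[-0.4, 3.7, 0.6] 1.84
top 1307 angle 104.3 x at z=.04 -0.0077 std 0.0025
side 780 angle 101.1 x at z=.04 0.0109 std 0.003
```

Request:
arm_command:
  targets:
    - [0,0,0,0,0,0]
    - [0,0,0,0,0,0]
    - [0,0,0,0,0,0]
    - [0,0,0,0,0,0]
  grip: 70

```text
clock: 5.6
position: [0.431, 0.4014, 0.2248]
tool_rot: [3.132, 0.005, 0.303]
force: [0.3, -0.9, 1.2]
grip_width: 0.0601
```

Request:
arm_command:
  targets:
    - [0,0,-15,0,0,0]
    - [0,0,-25,0,0,0]
    - [0,0,-25,0,0,0]
    - [0,0,-20,0,0,0]

```text
clock: 6.0
position: [0.4307, 0.4005, 0.3101]
tool_rot: [3.129, 0.01, 0.301]
force: [1.0, 0.3, 0.6]
grip_width: 0.0595
```

```bash
python3 -c "
from h import *
panel(); plan([.515,-.260,.25],80.7)"
```

```text
top 1267 angle 103.8 x at z=.04 -0.0077 std 0.0024
side 1001 angle 100.3 x at z=.04 0.0118 std 0.0032
pos [0.4314 0.4011 0.3114] rpy [179.4   0.4  17.2] clk 6.1 F [0.2 0.4 0. ] w 0.0599 q [-1.01  0.42  0.23  1.62 -0.09  1.12 -0.46]
 turn(tool) [  0.3   0.7 -63.4]  shift now [-115.8  655.5   69.1]  shift after turn [-638.9  189.3   61.4]
```

Request:
arm_command:
  targets:
    - [-7,42,0,0,0,0]
    - [-7,42,0,0,0,0]
    - [-7,42,0,0,0,0]
    - [-7,42,0,0,0,0]
    - [-7,42,0,0,0,0]
    - [-7,42,0,0,0,0]
    - [-7,42,0,0,0,0]
    - [-7,42,0,0,0,0]

```text
clock: 6.9
position: [0.4767, 0.0559, 0.3119]
tool_rot: [3.133, 0.008, 0.31]
force: [0.9, 0.3, 0.3]
grip_width: 0.0598
```

Request:
arm_command:
  targets:
    - [-7,42,0,0,0,0]
    - [-7,42,0,0,0,0]
    - [-7,42,0,0,0,0]
    - [-7,42,0,0,0,0]
    - [-7,42,0,0,0,0]
    - [-7,42,0,0,0,0]
    - [-7,42,0,0,0,0]
    - [0,0,0,0,0,0]

```text
clock: 7.7
position: [0.5165, -0.2578, 0.3123]
tool_rot: [3.132, 0.01, 0.303]
force: [-0.9, 1.9, -0.1]
grip_width: 0.0594
```

Request:
arm_command:
  targets:
    - [0,0,0,0,0,-7.9]
    - [0,0,0,0,0,-7.9]
    - [0,0,0,0,0,-7.9]
    - [0,0,0,0,0,-7.9]
    - [0,0,0,0,0,-7.9]
    - [0,0,0,0,0,-7.9]
    - [0,0,0,0,0,-7.9]
    - [0,0,0,0,0,-7.9]

```text
clock: 8.5
position: [0.5141, -0.2584, 0.3076]
tool_rot: [-3.131, 0.013, 1.443]
force: [-0.2, -0.3, -0.1]
grip_width: 0.0596
```

```bash
python3 -c "
from h import *
plan([.515,-.260,.25],80.7); f=grab('side'); save('s3',f['color'],1.5); f=grab('top')"
```

```text
pos [ 0.5141 -0.2584  0.3076] rpy [-179.4    0.7   82.7] clk 8.5 F [-0.2 -0.3 -0.1] w 0.0596 q [ 0.19  0.39  0.23  1.67 -0.08  1.1   1.88]
 turn(tool) [-0.6  0.7  2. ]  shift now [-0.7  1.7 57.6]  shift after turn [-1.4  1.1 57.6]
```

View pics/s3.png

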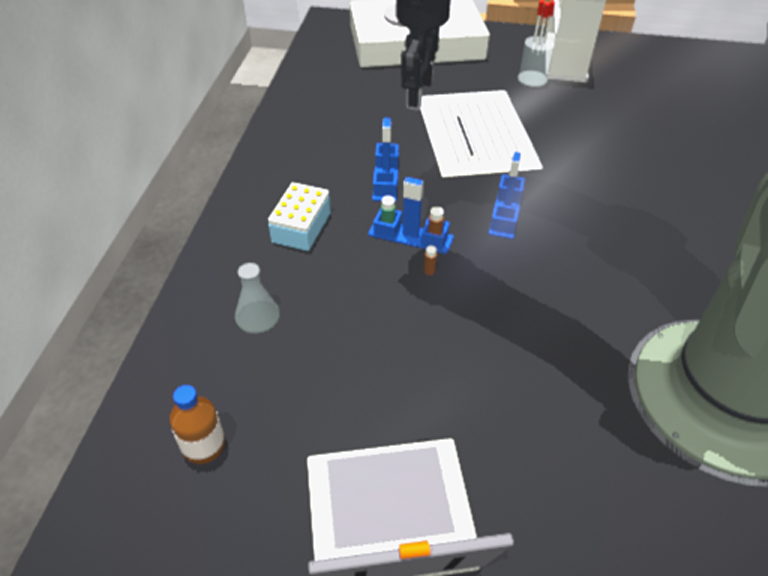

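Request:
arm_command:
  targets:
    - [-1,1,30,-0.6,0.7,1.8]
    - [0,0,30,0,0,0]
    - [0,0,30,0,0,0]
    - [0,0,30,0,0,0]
    - [0,0,10,0,0,0]
    - [0,0,0,0,0,0]

```text
clock: 9.2
position: [0.5146, -0.2601, 0.1736]
tool_rot: [3.139, 0.001, 1.379]
force: [-0.1, -0.7, 0.1]
grip_width: 0.0596
```

```bash
python3 -c "
from h import *
plan([.5155,-.260,.11],81)"
```

```text
pos [ 0.5146 -0.2601  0.1736] rpy [179.9   0.   79. ] clk 9.2 F [-0.1 -0.7  0.1] w 0.0596 q [ 0.22  0.54  0.2   1.81 -0.15  0.8   1.88]
 turn(tool) [ 0.1  0.1 -2. ]  shift now [ 0.4  0.7 63.6]  shift after turn [ 0.3  0.9 63.6]
```

Request:
arm_command:
  targets:
    - [0,1,20,0,0,-2]
    - [0,0,20,0,0,0]
    - [0,0,15,0,0,0]
    - [0,0,6,0,0,0]
    - [0,0,0,0,0,0]

```text
clock: 9.7
position: [0.5188, -0.2617, 0.1161]
tool_rot: [3.132, 0.003, 1.407]
force: [-0.5, -0.4, 0.3]
grip_width: 0.0601
```

```bash
python3 -c "
from h import *
plan([.5155,-.260,.11],81); f=grab('side'); save('s4',f['color'][70:190,230:370],5)"
```

```text
pos [ 0.5188 -0.2617  0.1161] rpy [179.5   0.2  80.6] clk 9.7 F [-0.5 -0.4  0.3] w 0.0601 q [ 0.24  0.63  0.17  1.84 -0.16  0.68  1.92]
 turn(tool) [ 0.5  0.2 -0.4]  shift now [ 1.2 -3.6  6.1]  shift after turn [ 1.2 -3.5  6.1]
```

View pics/s4.png

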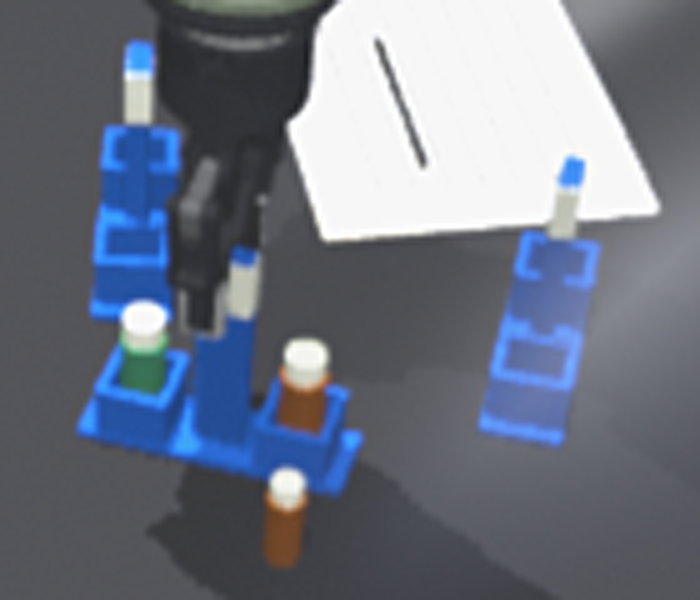

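The fingers at (205,290) straddle the white grip at (240,285). A small correction, then close.

Request:
arm_command:
  targets:
    - [1,-3.5,6,0.5,0,-0.4]
    - [0,0,0,0,0,0]

```text
clock: 9.95
position: [0.5161, -0.2604, 0.1115]
tool_rot: [3.14, 0.003, 1.415]
force: [-0.3, 0.1, 1.1]
grip_width: 0.0597
```

Request:
arm_command:
  targets:
    - [0,0,0,0,0,0]
    - [0,0,0,0,0,0]
    - [0,0,0,0,0,0]
    - [0,0,0,0,0,0]
    - [0,0,0,0,0,0]
    - [0,0,0,0,0,0]
    - [0,0,0,0,0,0]
  grip: 4
  grip_force: 50

```text
clock: 10.65
position: [0.5164, -0.2606, 0.1124]
tool_rot: [3.138, 0.004, 1.414]
force: [-1.2, 0.3, -0.9]
grip_width: 0.0132
```

```bash
python3 -c "
from h import *
plan([.5155,-.260,.11],81)"
```

```text
pos [ 0.5164 -0.2606  0.1124] rpy [179.8   0.2  81. ] clk 10.65 F [-1.2  0.3 -0.9] w 0.0132 q [ 0.24  0.63  0.17  1.84 -0.16  0.67  1.92]
 turn(tool) [0.2 0.2 0. ]  shift now [ 0.5 -1.   2.4]  shift after turn [ 0.5 -1.   2.4]
```

Request:
arm_command:
  targets:
    - [0,0,-5,0,0,0]
    - [0,0,-12,0,0,0]
    - [0,0,-16,0,0,0]
    - [0,0,-18,0,0,0]
    - [0,0,-18,0,0,0]
    - [0,0,-16,0,0,0]
    - [0,0,-12,0,0,0]
    - [0,0,-5,0,0,0]

```text
clock: 11.45
position: [0.5152, -0.2599, 0.2225]
tool_rot: [3.139, 0.003, 1.414]
force: [-0.3, 0.2, -3.3]
grip_width: 0.0138
```

```bash
python3 -c "
from h import *
plan([.4975,.1883,.2124],107.5)"
```

```text
pos [ 0.5152 -0.2599  0.2225] rpy [179.9   0.2  81. ] clk 11.45 F [-0.3  0.2 -3.3] w 0.0138 q [ 0.21  0.48  0.21  1.77 -0.12  0.9   1.89]
 turn(tool) [  0.1   0.2 -26.5]  shift now [440.  -87.5   8.5]  shift after turn [432.8 117.9  10.1]
```

Request:
arm_command:
  targets:
    - [5,-1,0,0,0,0]
    - [10,-2,0,0,0,0]
    - [15,-3,0,0,0,0]
    - [20,-4,0,0,0,0]
    - [20,-4,0,0,0,0]
    - [20,-4,0,0,0,0]
    - [20,-4,0,0,0,0]
    - [20,-4,0,0,0,0]

```text
clock: 12.25
position: [0.5067, -0.1167, 0.2185]
tool_rot: [-3.138, 0.002, 1.414]
force: [0.4, 0.4, -2.4]
grip_width: 0.0135
```

Request:
arm_command:
  targets:
    - [20,-4,0,0,0,0]
    - [20,-4,0,0,0,0]
    - [20,-4,0,0,0,0]
    - [20,-4,0,0,0,0]
    - [20,-4,0,0,0,0]
    - [20,-4,0,0,0,0]
    - [15,-3,0,0,0,0]
    - [10,-2,0,0,0,0]

```text
clock: 13.05
position: [0.4929, 0.049, 0.2139]
tool_rot: [-3.128, 0.002, 1.425]
force: [-0.0, -1.4, -2.9]
grip_width: 0.0134
```

```bash
python3 -c "
from h import *
plan([.4975,.1883,.2124],107.5)"
```

```text
pos [0.4929 0.049  0.2139] rpy [-1.792e+02  1.000e-01  8.160e+01] clk 13.05 F [-0.  -1.4 -2.9] w 0.0134 q [-0.33  0.37  0.15  1.97 -0.08  0.82  1.28]
 turn(tool) [ -0.8  -0.1 -25.9]  shift now [138.5 -15.7   1.4]  shift after turn [131.5  46.3   1.5]
```

Turn first, gently, then the rest of the way.

Request:
arm_command:
  targets:
    - [0,0,0,0,0,-1.5]
    - [0,0,0,-0.4,0,-3.5]
    - [0,0,0,-0.4,0,-4.5]
    - [0,0,0,0,0,-4.5]
    - [0,0,0,0,0,-4.5]
    - [0,0,0,0,0,-4]
    - [0,0,0,0,0,-2.5]
    - [0,0,0,0,0,-1]

```text
clock: 13.85
position: [0.4902, 0.0477, 0.212]
tool_rot: [-3.138, 0.002, 1.907]
force: [-0.3, -0.9, -3.8]
grip_width: 0.0135
```

```bash
python3 -c "
from h import *
plan([.4975,.1883,.2124],107.5)"
```

```text
pos [0.4902 0.0477 0.212 ] rpy [-1.798e+02  1.000e-01  1.092e+02] clk 13.85 F [-0.3 -0.9 -3.8] w 0.0135 q [-0.25  0.36  0.04  1.98 -0.01  0.8   1.7 ]
 turn(tool) [-0.2  0.1  1.7]  shift now [130.4  53.2  -0.8]  shift after turn [131.9  49.2  -0.4]
```

Request:
arm_command:
  targets:
    - [8,3,0,0,0,1]
    - [16,6,0,0,0,0.7]
    - [20,7.5,0,0,0,0]
    - [20,7.5,0,0,0,0]
    - [20,7.5,0,0,0,0]
    - [20,7.5,0,0,0,0]
    - [16,6,0,0,0,0]
    - [8,3,0,0,0,0]

```text
clock: 14.65
position: [0.4969, 0.1835, 0.2103]
tool_rot: [-3.136, 0.004, 1.869]
force: [0.1, -0.1, -3.7]
grip_width: 0.0135
```

```bash
python3 -c "
from h import *
plan([.4975,.1883,.2124],107.5)"
```

```text
pos [0.4969 0.1835 0.2103] rpy [-179.7    0.3  107.1] clk 14.65 F [ 0.1 -0.1 -3.7] w 0.0135 q [-0.48  0.42  0.02  1.89 -0.    0.84  1.41]
 turn(tool) [-0.3  0.3 -0.4]  shift now [ 4.4  1.9 -2.1]  shift after turn [ 4.4  2.  -2.1]
```

Request:
arm_command:
  targets:
    - [4.5,2,-2,-0.3,0.2,-0.4]
    - [0,0,0,0,0,0]
    - [0,0,0,0,0,0]
    - [0,0,0,0,0,0]

```text
clock: 15.05
position: [0.4976, 0.1868, 0.2122]
tool_rot: [-3.141, 0.002, 1.876]
force: [-0.1, 0.1, -2.3]
grip_width: 0.0134
```

```bash
python3 - <<'E'
from h import *
plan([.4975,.1883,.2124],107.5)
fs=[]
for n in('top','side'):
    f=grab(n); fs.append(f['color'][120:384,60:300] if n=='top' else f['color'][120:384,120:360]); P=cloud(f); H,S,V=cv2.split(cv2.cvtColor(f['color'],cv2.COLOR_RGB2HSV))
    near=(np.abs(P[...,0]-.4975)<.13)&(np.abs(P[...,1]-.188)<.13)
    L=P[(H>100)&(H<125)&(S>120)&near&(P[...,2]>.09)&(P[...,2]<.16)]
    d=L-[.4975,.1883,0]; A=np.c_[d[:,:2]@EX[:2],d[:,:2]@[-EX[1],EX[0]],d[:,2]]; print(n,'carrier local min/max',np.percentile(A,[1,99],axis=0).round(4).tolist())
    t=A[(A[:,2]>.128)&(A[:,2]<.142)&(np.abs(A[:,1])>.02)]; 
    r=cv2.minAreaRect(L[:,:2].astype(np.float32)*1000); print(' rect',np.round(r[0],1),np.round(r[1],1),round(r[2],1))
    for s in(-1,1):
        k=A[np.sign(A[:,1])==s]; print('  side',s,'z pct',np.percentile(k[:,2],[2,50,98]).round(4))
    # base front edge: white at z~.03
    w=P[(S<50)&(np.abs(P[...,2]-.03)<.004)&(np.abs(P[...,0]-.47)<.15)&(np.abs(P[...,1]-.27)<.15)]-[.4975,.1883,0]; w=np.c_[w[:,:2]@EX[:2],w[:,:2]@[-EX[1],EX[0]]]
    print(' base local',len(w),np.percentile(w,[1,99],axis=0).round(4).tolist())
save('fin',np.hstack([cv2.resize(x,(390,429)) for x in fs]))
E
```

```text
pos [0.4976 0.1868 0.2122] rpy [-1.800e+02  1.000e-01  1.075e+02] clk 15.05 F [-0.1  0.1 -2.3] w 0.0134 q [-0.48  0.42  0.01  1.88 -0.    0.84  1.41]
 turn(tool) [-0.   0.1 -0. ]  shift now [ 1.5  0.4 -0.2]  shift after turn [ 1.5  0.4 -0.2]
top carrier local min/max [[-0.0257, -0.0714, 0.1004], [-0.0051, 0.0754, 0.1381]]
 rect [501.3 173.7] [151.2  21.8] 17.3
  side -1 z pct [0.1004 0.1053 0.137 ]
  side 1 z pct [0.101  0.1087 0.1373]
 base local 17 [[-0.0007, 0.0714], [0.0055, 0.0987]]
side carrier local min/max [[-0.0223, -0.0729, 0.0998], [0.0226, 0.074, 0.1571]]
 rect [496.8 187.8] [150.1  48.2] 17.4
  side -1 z pct [0.1004 0.1146 0.1542]
  side 1 z pct [0.101  0.1166 0.1537]
 base local 6820 [[0.0042, -0.0978], [0.1387, 0.0965]]
```

View pics/fin.png

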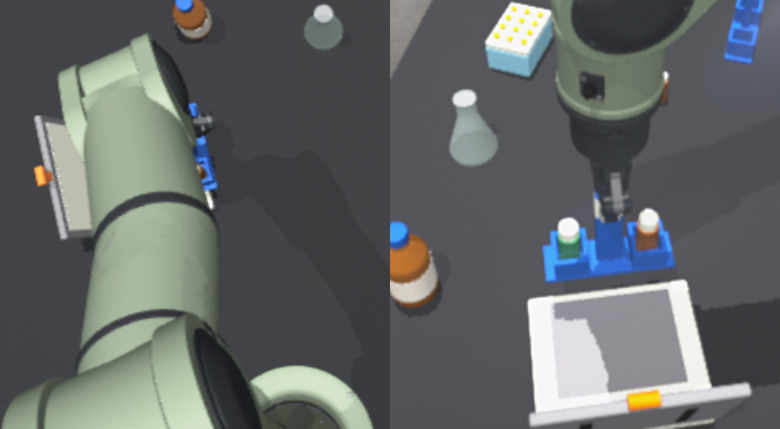

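The composite shows the carrier level over the base's front edge, at (610,262) in the right half. The green vial (568,240) and amber vial (648,232) are in their wells, and the panel is up with its bar at (643,400). I'll check the panel and stillness once more, then hand in.

```bash
python3 -c "
from h import *
panel(); plan([.4975,.1883,.2124],107.5); print(abs(bot.observe()['qd']).max()); print(bot.job_done())"
```

```text
top 767 angle 104.5 x at z=.04 -0.0095 std 0.0025
side 1018 angle 100.3 x at z=.04 0.0116 std 0.0032
pos [0.4976 0.1873 0.2122] rpy [-1.800e+02  1.000e-01  1.075e+02] clk 15.25 F [ 0.4  0.4 -2. ] w 0.0136 q [-0.48  0.42  0.01  1.88 -0.    0.84  1.41]
 turn(tool) [-0.   0.1  0. ]  shift now [ 1.   0.3 -0.2]  shift after turn [ 1.   0.3 -0.2]
0.0037264105182969083
the job is handed in; nothing more can be done
None
```

I raised the panel by its pull bar and let go, then lifted the leftmost blue carrier by its handle. I handed the job in at about 15 s, with the arm still holding the carrier above the middle of the base's front edge.

- **Carrier:** The underside is about 100 mm above the bench and level to about 1 mm end to end. The long side is parallel to the hinge to within about 0.2°, and the gripper is within about 1 mm of its target position. Joint speeds were about 0.004 rad/s, so it was steady.
- **Vials:** Both were in their wells in the last picture.
- **Other things:** The flask, bottle and tip box were never touched. I checked them by eye in the last pictures, not by measuring.
- **Panel angle:** The checks disagreed somewhat. The gripper's position at release gave about 105°, the top camera's fit of the lit face 104.5°, and the side camera's fit of the back face 100.3°. The side fit did not change after I let go, so the hinge is holding.

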